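Prop the pastry case lid on its long stay

TASK

The lid of the bun case stands thrown right back after restocking. Set it to its serving position: flip the long stay up and over until it stands against its stop, then bring the lid forward and down so that it rests propped on the tip of that long stay. Leave the short stay on the other side lying down.

Things in the scene. Friction and masses are not known exactly. Their poses are not given: they have to be found in the camera images.
- lid (a joint): Lid of the low bun case (190 deep x 240 wide x 50 mm): clear panel, dark wood frame, 180 mm hinge to front edge, 276 mm wide. Hinge on the far rim, 70 mm above the table. Rad: 0 closed, 1.57 upright, 1.80 leaning back on its stop (start). Damped: let go forward of upright it sinks at about 1 rad/s until a raised stay holds it: 0.70 on the long stay's tip, 0.45 on the short one's.
- lid_handle (a point): Middle of the lid's grab bar: level steel bar 12 mm thick, 122 mm long, 40 mm beyond the lid's front edge on two arms 110 mm apart, open between. Axes turn with the lid: y along bar and hinge (robot's left if the case is square on), x from bar to hinge, z out of the lid's upper face. The hinge line is 220 mm along +x and 10 mm along -z from here; closing carries the bar in an arc to the robot.
- long_stay (a joint): Longer of two steel stays, one on each side of the case: 10 mm rod, 110 mm from pivot to black ball tip, with a cross-bar. Pivot 137 mm left or right of the case's middle, 115 mm nearer the robot than the lid hinge, 70 mm above the table. Rad: 0 lying, tip to the hinge (start); 1.57 upright; 1.68 on its stop, leaning to the robot. Moves freely: falls back before upright, on to the stop beyond.
- long_stay_crossbar (a point): Centre of the long stay's cross-bar, on the rod: round bar 10 mm thick, 96 mm long (48 mm each side), level, 70 mm above the table at the start. Its outer half, away from the case, is clear: pinch it from above some 32 mm out from the rod; it turns between the fingers. Axes turn with the stay: x along the rod to the tip (pivot 65 mm along -x), y along the bar (robot's left if square on).
- short_stay (a joint): The shorter stay, on the case's other side, of the same build: 60 mm from pivot to tip, its cross-bar 42 mm from the pivot. Rad: 0 = lying level, as it starts. It is to be left lying.

How it is judged:
By the outcome, as a careful person would: the job done as asked, in the order asked, and still so for the second after the job is handed in, with the robot touching nothing.
It also fails if it takes over 54 s, if anything falls off the work surface, if the arm or the gripper's body presses on something with over 40 N, if the wrist force passes 120 N, or if a joint passes its speed limit or range.

ROBOT

A 6-joint arm with a two-finger parallel gripper is mounted at the origin on the work surface. World frame = base frame: x ahead of the robot, y to its left, z up, the work surface at z = 0. Lengths are in m, angles in rad, forces in N, time in s.
With the tool pointing down it reaches from about 0.25 to 0.725 m from the base axis. Payload 4 kg.
Tool frame: the origin (TCP) lies on the centre line of the jaws, within the pads' length; the fingertips stand ahead of it and the grasp point (between the pads) lies 11 mm behind it (bot.tip_extent is the z of the fingertips in the tool frame, in m); z points along the fingers, y is the direction in which the jaws open and shut (so a half turn about z gives the same grasp; the last joint's range is limited). The gripper opens to 85 mm and grips with 20 to 120 N. Pads are 22 mm wide; open, the fingers measure 114 mm over their backs; the gripper's body (76 mm by 85 mm) begins 54 mm behind the grasp point. The pads swing forward as they close: fully open they stand 13 mm farther back than shut.
Start: joints at [-1.207, 0.241, 0.005, 1.335, 0, 1.571], TCP at [0.178, -0.467, 0.239] pointing down, gripper open.
Joint ranges: [-2.72, 2.72], [-1.05, 1.87], [-1.09, 1.28], [-1.99, 2.15], [-1.42, 1.44], [-3.14, 3.14]. Speed limits (rad/s): [2.79, 2.79, 3.14, 3.14, 3.14, 3.14].

INTERFACE

Orientations are given as a unit quaternion [x, y, z, w].
In Python, from workcell import bot gives the robot as it stands.
- The arm moves only by the shell command python3 -m jog 'ROWS'. ROWS is JSON, a list that holds one entry, the list of rows, each a list of 7 numbers: the shift along the world's x, y, z in m, then the turn, a rotation vector about the world's x, y, z in degrees, then the closure in counts, from 0 (fully open) to 255 (shut). In form: [[[tx, ty, tz, ax, ay, az, fingers], ...]]. A call has 1 to 10 rows; each row is the pose to reach, as a shift and turn from the pose commanded when the call began; what a row does not reach only later rows make up. A row lasts 1/12 s, in which the tool goes at most 41.7 mm and 7.16 degrees, less where a joint would pass 70% of its speed; a pose out of reach is approached as far as the arm can. A call with a gripper value outside its range is refused whole. The fingers move at their own pace and stop on an object; the grip force is fixed at half the most. Time passes only in rows, so rows that repeat a pose let the fingers close. It gives the time, the measured TCP pose, the force and the opening at its end, in the units of the state.
- bot.get_obs(): the state, without advancing time (a new reading comes with each control period).
- bot.camera(name): name is "scene" or "top" or "wrist"; returns the picture (480x640x3 uint8, blue, green, red); there is no depth.
- bot.camera_model(name): a dict with "K" (3x3 intrinsics, pixels), "T" (4x4, takes a point from camera to world coordinates). Camera axes: x right, y down, z forward; pixel columns grow to the right and rows downward; lengths in m; the calibration is good to about 2 mm. A picture is of the moment at which its call begins: read the wrist's pose just before it. camera_model takes no time and is no camera call; for the wrist camera it gives the pose at the moment of the call.
- bot.job_done(): hands the job in, once; it reports no verdict.
The state is a dict: "clock": time; "joint_pos": joint angles; "joint_vel": joint speeds; "tau": joint torques, N m; "eef_pos": TCP position; "tool_rot": TCP orientation; "ft_force": force on the tool from outside, world axes, zero at the start; "ft_torque": the same for the moment, N m; "grip_width": finger opening in m.
Only numpy, scipy, OpenCV 4.12 (cv2) and the standard library are available. Lean on these libraries where they do the work, as an engineer would, in place of code of your own. Each camera call takes 0.05 s, during which the arm holds its last target. There are 200 camera calls.

## Working session

There is one attempt and no reset: what is moved stays moved. The work goes in short steps, Python scripts to look and compute and a shell command to move; the robot and the scene stay as the last step left them, time stands still between calls to the robot, and variables do not carry over. Pictures are saved under pics/ and viewed, about 8 in all and at most 12, crops included, and the job is handed in when it is done.

```bash
mkdir -p pics; python3 - <<'E'
from workcell import bot
import cv2,numpy as np
o=bot.get_obs();print(o['clock'],o['eef_pos'],o['tool_rot'],bot.tip_extent,o['grip_width'])
for n in('scene','top'):
    cv2.imwrite(f'pics/{n}0.png',bot.camera(n)); m=bot.camera_model(n);print(n,np.round(m['K'],1).tolist(),np.round(m['T'],3).tolist())
E
```

```text
0.0 [ 0.17770425 -0.4666987   0.23840601] [ 9.83501368e-01  1.80897701e-01 -1.73699479e-04 -1.02521031e-03] 0.008 0.08540745767503635
scene [[610.8, 0.0, 336.5], [0.0, 610.8, 237.5], [0.0, 0.0, 1.0]] [[-0.988, 0.093, -0.126, 0.636], [0.156, 0.647, -0.746, 0.678], [0.012, -0.757, -0.654, 0.673], [0.0, 0.0, 0.0, 1.0]]
top [[505.9, 0.0, 323.4], [0.0, 505.9, 234.2], [0.0, 0.0, 1.0]] [[0.027, -0.982, 0.186, 0.404], [-1.0, -0.029, -0.007, 0.039], [0.013, -0.185, -0.983, 0.802], [0.0, 0.0, 0.0, 1.0]]
```

View pics/scene0.png

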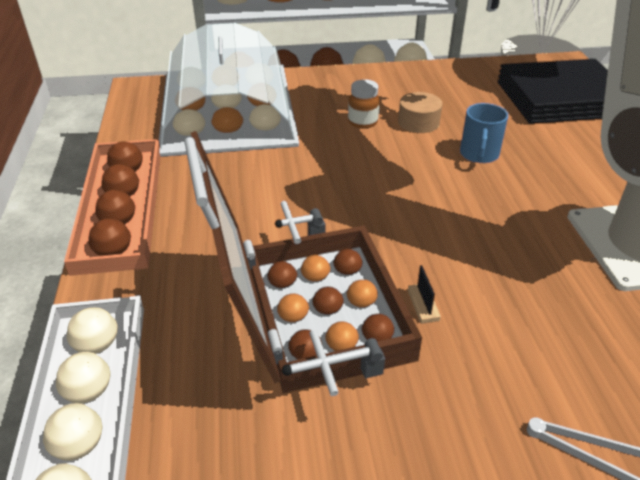

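View pics/top0.png

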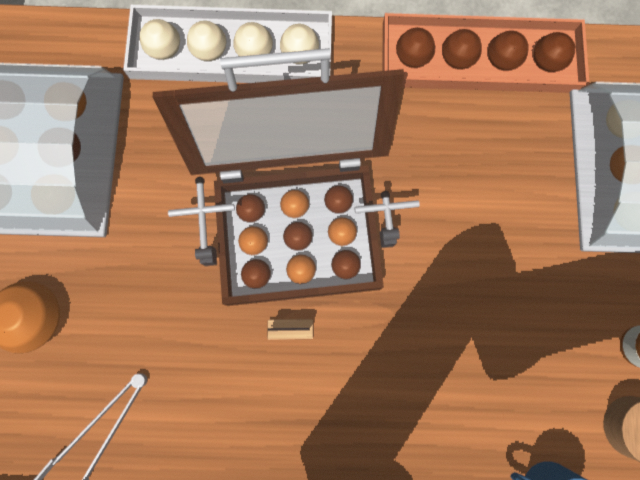

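The scene view shows the long stay near the camera: tip (282,370), pivot (374,356), cross-bar (316,333)–(336,390). In the top view it is at the left (+y): tip (200,181), pivot (204,255), cross-bar (169,213)–(233,208). The short stay is at the right, with its bar (355,210)–(419,205). The lid bar spans (224,62)–(329,54).

```bash
cat > h.py <<'E'
from workcell import bot
import numpy as np,cv2
def ray(n,p):
    m=bot.camera_model(n);T=np.array(m['T']);d=T[:3,:3]@np.linalg.solve(m['K'],[p[0],p[1],1]);return T[:3,3],d
def plane(n,p,z):
    c,d=ray(n,p);return c+d*(z-c[2])/d[2]
def tri(a,pa,b,pb):
    c,d=ray(a,pa);e,f=ray(b,pb);s=np.linalg.lstsq(np.c_[d,-f],e-c,rcond=None)[0]
    return (c+s[0]*d+e+s[1]*f)/2,np.linalg.norm(c+s[0]*d-e-s[1]*f)
def proj(n,P):
    m=bot.camera_model(n);q=np.linalg.inv(m['T'])@np.r_[P,1];q=np.array(m['K'])@q[:3];return q[:2]/q[2]
E
python3 - <<'E'
from h import *
np.set_printoptions(precision=4,suppress=True)
for k,p in dict(tip=(200,181),piv=(204,253),barL=(169,213),barR=(233,208),rodx=(202,210.5),spiv=(390,236),sL=(355,210),sR=(419,205)).items():print(k,plane('top',p,.07))
for k,p in dict(tip=(282,370),barL=(336,390),barR=(316,333),rod=(327,361)).items():print('sc',k,plane('scene',p,.07))
print(tri('top',(224,62),'scene',(211,218)),tri('top',(329,54),'scene',(193,148)))
c,d=ray('top',(323,234));print(d)
E
```

```text
tip [0.6177 0.2199 0.07  ]
piv [0.5091 0.2063 0.07  ]
barL [0.5673 0.262  0.07  ]
barR [0.5777 0.1682 0.07  ]
rodx [0.5725 0.2137 0.07  ]
spiv [ 0.5424 -0.0652  0.07  ]
sL [ 0.5801 -0.0129  0.07  ]
sR [ 0.5907 -0.1084  0.07  ]
sc tip [0.6229 0.2212 0.07  ]
sc barL [0.563  0.2591 0.07  ]
sc barR [0.5748 0.1699 0.07  ]
sc rod [0.5673 0.2159 0.07  ]
(array([0.6923, 0.1557, 0.2662]), np.float64(0.019106162130355674)) (array([0.7069, 0.0348, 0.2759]), np.float64(0.007964510741191765))
[ 0.1858 -0.0066 -0.9826]
```

```bash
R='[0.388,0.713,-0.04,0,0,76,60]'; python3 -m jog '[[[0.388,0.713,-0.04,0,0,76,60],[0.388,0.713,-0.04,0,0,76,60],[0.388,0.713,-0.04,0,0,76,60],[0.388,0.713,-0.04,0,0,76,60],[0.388,0.713,-0.04,0,0,76,60],[0.388,0.713,-0.04,0,0,76,60],[0.388,0.713,-0.04,0,0,76,60],[0.388,0.713,-0.04,0,0,76,60],[0.388,0.713,-0.04,0,0,76,60],[0.388,0.713,-0.04,0,0,76,60]]]'
```

```text
clock: 0.93
eef_pos: [0.377, -0.0997, 0.2186]
tool_rot: [0.69, 0.724, -0.0, 0.0]
ft_force: [0.9, -0.3, -0.2]
grip_width: 0.0653
```

```bash
python3 -m jog '[[[0.189,0.346,-0.02,0,0,4.2,60],[0.189,0.346,-0.02,0,0,4.2,60],[0.189,0.346,-0.02,0,0,4.2,60],[0.189,0.346,-0.02,0,0,4.2,60],[0.189,0.346,-0.02,0,0,4.2,60],[0.189,0.346,-0.02,0,0,4.2,60],[0.189,0.346,-0.02,0,0,4.2,60],[0.189,0.346,-0.02,0,0,4.2,60],[0.189,0.346,-0.02,0,0,4.2,60],[0.189,0.346,-0.02,0,0,4.2,60]]]'
python3 - <<'E'
from h import *
o=bot.get_obs();print(o['eef_pos'],o['tool_rot'],o['joint_pos'])
cv2.imwrite('pics/w1.png',bot.camera('wrist'))
for P in([.5655,.2465,.07],[.570,.2147,.07],[.5055,.2068,.07],[.566,.2464,.06]):print(proj('wrist',np.array(P)))
E
```

```text
clock: 1.77
eef_pos: [0.5669, 0.2486, 0.1971]
tool_rot: [0.664, 0.748, 0.0, -0.0]
ft_force: [0.1, 0.0, -0.3]
grip_width: 0.0653
[0.56688073 0.24862804 0.19714853] [ 6.63544396e-01  7.48136699e-01  2.58644415e-04 -4.96402449e-04] [4.12790894e-01 4.98286325e-01 2.72132308e-01 1.34458873e+00
 1.11820343e-03 1.86388420e+00]
[318.6685021 234.1062864]
[319.68503739 280.52072857]
[222.55280918 280.46815538]
[319.55614693 230.54412239]
```

View pics/w1.png

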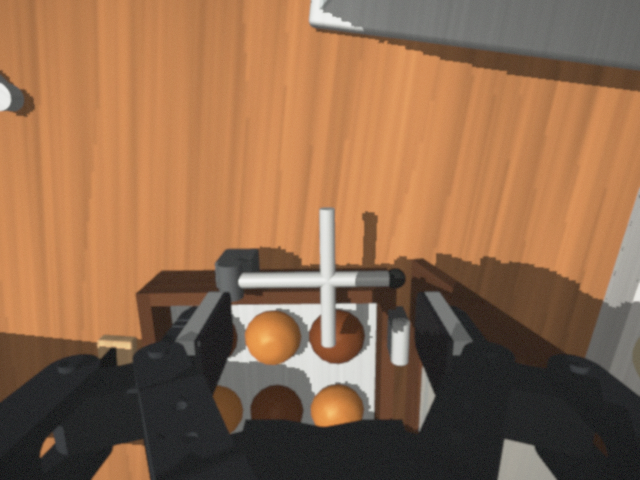

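The wrist view shows the cross-bar at (327,208)–(328,345), crossing the rod at (328,280). That is about 5 mm farther along the rod than I predicted, so I correct for it and descend.

```bash
python3 -m jog '[[[0.004,-0.0015,-0.03,0,0,0,60],[0.004,-0.0015,-0.06,0,0,0,60],[0.004,-0.0015,-0.09,0,0,0,60],[0.004,-0.0015,-0.11,0,0,0,60],[0.004,-0.0015,-0.125,0,0,0,60],[0.004,-0.0015,-0.138,0,0,0,60],[0.004,-0.0015,-0.138,0,0,0,60]]]'; python3 -m jog '[[[0,0,0,0,0,0,255],[0,0,0,0,0,0,255],[0,0,0,0,0,0,255],[0,0,0,0,0,0,255],[0,0,0,0,0,0,255],[0,0,0,0,0,0,255],[0,0,0,0,0,0,255],[0,0,0,0,0,0,255]]]'
```

```text
clock: 2.4
eef_pos: [0.567, 0.2413, 0.0567]
tool_rot: [0.665, 0.747, -0.004, -0.002]
ft_force: [-0.8, 0.1, -0.8]
grip_width: 0.0656
clock: 3.07
eef_pos: [0.57, 0.2429, 0.0621]
tool_rot: [0.665, 0.747, 0.001, 0.0]
ft_force: [-2.9, -0.6, 5.7]
grip_width: 0.008
```

```bash
python3 -m jog '[[[-0.0003,0,0.0065,0,0,0,255],[-0.0013,-0.0002,0.013,0,0,0,255],[-0.003,-0.0004,0.0192,0,0,0,255],[-0.005,-0.0006,0.0253,0,0,0,255],[-0.008,-0.001,0.0312,0,0,0,255],[-0.0113,-0.0014,0.0367,0,0,0,255],[-0.0152,-0.0019,0.0419,0,0,0,255],[-0.0196,-0.0024,0.0466,0,0,0,255],[-0.0244,-0.003,0.0509,0,0,0,255],[-0.0297,-0.0036,0.0547,0,0,0,255]]]'; python3 -m jog '[[[-0.0056,-0.0007,0.0033,0,0,0,255],[-0.0114,-0.0014,0.0059,0,0,0,255],[-0.0175,-0.0021,0.0079,0,0,0,255],[-0.0239,-0.0029,0.0094,0,0,0,255],[-0.0304,-0.0037,0.0101,0,0,0,255],[-0.0369,-0.0045,0.0103,0,0,0,255],[-0.0415,-0.0051,0.01,0,0,0,255],[-0.0415,-0.0051,0.01,0,0,0,255],[-0.0415,-0.0051,0.01,0,0,0,255]]]'
python3 - <<'E'
from h import *
cv2.imwrite('pics/s2.png',bot.camera('scene')[130:430,180:480])
E
```

```text
clock: 3.9
eef_pos: [0.5434, 0.2395, 0.1187]
tool_rot: [0.665, 0.747, 0.004, 0.003]
ft_force: [8.1, -0.7, 4.3]
grip_width: 0.0073
clock: 4.65
eef_pos: [0.5023, 0.2344, 0.1322]
tool_rot: [0.665, 0.747, 0.005, 0.004]
ft_force: [1.5, -4.7, 24.0]
grip_width: 0.0073
```

View pics/s2.png

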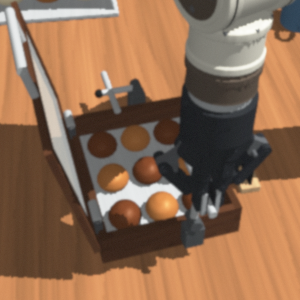

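The stay is up at about 1.63 rad. I nudge it a little further, open the fingers and lift clear.

```bash
python3 -m jog '[[[-0.002,0,0.001,0,0,0,255],[-0.004,-0.0005,0.002,0,0,0,255],[-0.004,-0.0005,0.002,0,0,0,255]]]'; python3 -m jog '[[[0,0,0,0,0,0,100],[0,0,0,0,0,0,100],[0,0,0,0,0,0,100],[0,0,0,0,0,0,100],[0,0,0,0,0,0,100],[0,0,0.02,0,0,0,100],[0,0,0.05,0,0,0,100],[0,0.0,0.09,0,0,0,100],[0,0,0.13,0,0,0,100],[0,0,0.17,0,0,0,100]]]'
python3 - <<'E'
from h import *
cv2.imwrite('pics/s3.png',bot.camera('scene')[130:430,180:480]);print(bot.get_obs()['joint_pos'])
E
```

```text
clock: 4.95
eef_pos: [0.4982, 0.2339, 0.1326]
tool_rot: [0.665, 0.747, 0.004, 0.003]
ft_force: [4.6, -1.5, 16.6]
grip_width: 0.0076
clock: 5.78
eef_pos: [0.4937, 0.2333, 0.2984]
tool_rot: [0.665, 0.747, -0.001, -0.001]
ft_force: [1.2, 0.4, -0.8]
grip_width: 0.0516
[4.41372216e-01 3.15063447e-01 2.81796634e-01 1.52467018e+00
 1.30450497e-04 1.89577206e+00]
```

View pics/s3.png

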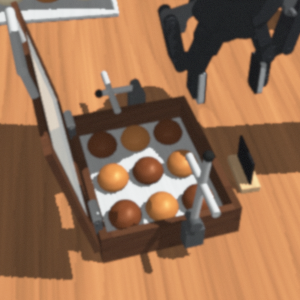

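The stay stands against its stop: ball at crop (208,155), pivot at (193,235). Next I move to the lid bar with the tool tilted 25° outward.

```bash
python3 -m jog '[[[0.01,-0.01,0.03,0,0,0,60],[0.04,-0.03,0.048,0.8,-6.2,0,60],[0.07,-0.055,0.048,1.6,-12.4,0,60],[0.1,-0.08,0.048,2.4,-18.6,0,60],[0.13,-0.106,0.048,3.05,-24.8,0,60],[0.155,-0.126,0.048,3.05,-24.8,0,60],[0.177,-0.144,0.048,3.05,-24.8,0,60],[0.177,-0.144,0.048,3.05,-24.8,0,60],[0.177,-0.144,0.048,3.05,-24.8,0,60],[0.177,-0.144,0.048,3.05,-24.8,0,60]]]'
python3 - <<'E'
from h import *
o=bot.get_obs();print(o['eef_pos'],o['tool_rot'],o['joint_pos'])
cv2.imwrite('pics/w4.png',bot.camera('wrist'))
Y=np.array([-.122,.9925,0]);B=np.array([.700,.0926,.282])
for s in(-.061,0,.061):print(proj('wrist',B+s*Y),proj('top',B+s*Y))
E
```

```text
clock: 6.67
eef_pos: [0.6712, 0.0897, 0.3446]
tool_rot: [0.649, 0.729, 0.162, 0.142]
ft_force: [0.3, -0.3, 1.5]
grip_width: 0.0656
[0.67123776 0.08973157 0.34462396] [0.64922969 0.72943557 0.16193826 0.14212868] [ 0.13508015  0.24354395  0.18534835  1.0782947  -0.0050127   1.58854856]
[322.07925693 363.19460803] [330.67100859  54.38108273]
[321.46593113 258.14981514] [276.35765603  58.7688809 ]
[320.75398506 136.21425103] [221.69267089  63.18508633]
```

View pics/w4.png

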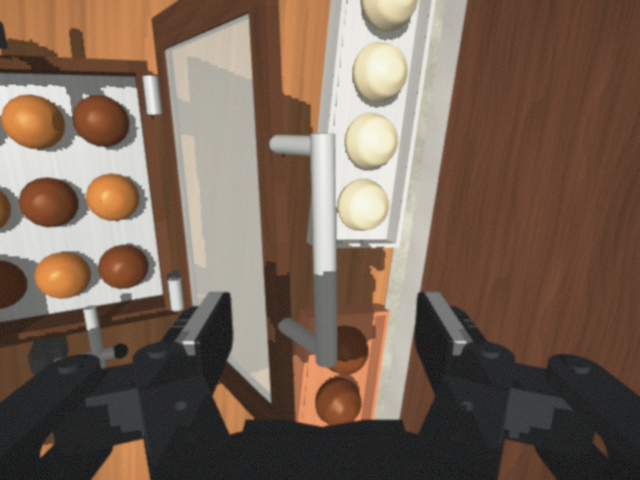

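The wrist view shows the bar from (322,134) to (327,367), matching my prediction. I advance along the fingers and grip.

```bash
python3 -m jog '[[[0.008,0.001,-0.018,0,0,0,60],[0.016,0.002,-0.036,0,0,0,60],[0.023,0.003,-0.05,0,0,0,60],[0.0305,0.0038,-0.066,0,0,0,60],[0.0305,0.0038,-0.066,0,0,0,60],[0.0305,0.0038,-0.066,0,0,0,60]]]'; python3 -m jog '[[[0,0,0,0,0,0,255],[0,0,0,0,0,0,255],[0,0,0,0,0,0,255],[0,0,0,0,0,0,255],[0,0,0,0,0,0,255],[0,0,0,0,0,0,255],[0,0,0,0,0,0,255],[0,0,0,0,0,0,255]]]'
python3 - <<'E'
import numpy as np
r=np.hypot(.22,.01)
f=lambda t:np.array([-.22*np.cos(t)+.01*np.sin(t),.22*np.sin(t)+.01*np.cos(t)])
for t in np.r_[np.arange(1.8,.69,-.05),.72,.70]:
    d=f(t)-f(1.8);print(round(t,2),np.round([d[0]*.9925,d[0]*.122,d[1]],4))
E
```

```text
clock: 7.22
eef_pos: [0.7011, 0.0945, 0.2783]
tool_rot: [0.649, 0.73, 0.162, 0.142]
ft_force: [-0.6, -0.5, 0.4]
grip_width: 0.0652
clock: 7.88
eef_pos: [0.7013, 0.0934, 0.2806]
tool_rot: [0.649, 0.729, 0.162, 0.143]
ft_force: [-4.5, -1.5, 3.5]
grip_width: 0.0093
1.8 [0. 0. 0.]
1.75 [-0.0106 -0.0013  0.0027]
1.7 [-0.0213 -0.0026  0.0049]
1.65 [-0.0321 -0.0039  0.0065]
1.6 [-0.043  -0.0053  0.0076]
1.55 [-0.0539 -0.0066  0.0082]
1.5 [-0.0648 -0.008   0.0082]
1.45 [-0.0757 -0.0093  0.0076]
1.4 [-0.0866 -0.0106  0.0065]
1.35 [-0.0974 -0.012   0.0049]
1.3 [-0.1081 -0.0133  0.0027]
1.25 [-0.1187 -0.0146 -0.    ]
1.2 [-0.1291 -0.0159 -0.0033]
1.15 [-0.1394 -0.0171 -0.0071]
1.1 [-0.1495 -0.0184 -0.0114]
1.05 [-0.1593 -0.0196 -0.0162]
1.0 [-0.1689 -0.0208 -0.0214]
0.95 [-0.1782 -0.0219 -0.0272]
0.9 [-0.1872 -0.023  -0.0334]
0.85 [-0.1959 -0.0241 -0.0401]
0.8 [-0.2043 -0.0251 -0.0472]
0.75 [-0.2123 -0.0261 -0.0547]
0.7 [-0.2199 -0.027  -0.0626]
0.72 [-0.2169 -0.0267 -0.0594]
0.7 [-0.2199 -0.027  -0.0626]
```

```bash
python3 -m jog '[[[-0.0106,-0.0013,0.0027,0,0,0,255],[-0.0213,-0.0026,0.0049,0,0,0,255],[-0.0321,-0.0039,0.0065,0,0,0,255],[-0.043,-0.0053,0.0076,0,0,0,255],[-0.0539,-0.0066,0.0082,0,0,0,255],[-0.0648,-0.008,0.0082,0,0,0,255],[-0.0757,-0.0093,0.0076,0,0,0,255],[-0.0866,-0.0106,0.0065,0,0,0,255],[-0.0974,-0.012,0.0049,0,0,0,255],[-0.1081,-0.0133,0.0027,0,0,0,255]]]'
```

```text
clock: 8.72
eef_pos: [0.595, 0.0791, 0.286]
tool_rot: [0.649, 0.728, 0.165, 0.146]
ft_force: [2.1, -2.1, 4.6]
grip_width: 0.0095
```

```bash
python3 -m jog '[[[-0.0106,-0.0013,-0.0027,0,0,0,255],[-0.021,-0.0026,-0.006,0,0,0,255],[-0.0313,-0.0038,-0.0098,0,0,0,255],[-0.0414,-0.0051,-0.0141,0,0,0,255],[-0.0512,-0.0063,-0.0189,0,0,0,255],[-0.0608,-0.0075,-0.0241,0,0,0,255],[-0.0701,-0.0086,-0.0299,0,0,0,255],[-0.0791,-0.0097,-0.0361,0,0,0,255],[-0.0878,-0.0108,-0.0428,0,0,0,255],[-0.0878,-0.0108,-0.0428,0,0,0,255]]]'; python3 - <<'E'
from h import *
cv2.imwrite('pics/s5.png',bot.camera('scene')[80:430,130:530])
E
```

```text
clock: 9.55
eef_pos: [0.5032, 0.0672, 0.2386]
tool_rot: [0.65, 0.729, 0.16, 0.144]
ft_force: [-4.4, -5.8, 2.9]
grip_width: 0.0095
```

View pics/s5.png

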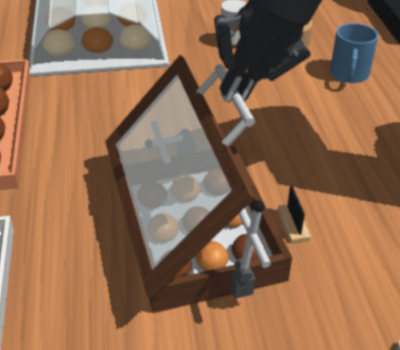

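The lid is partly down, and the long stay's ball is at crop (258,206), just under the lid's side frame. I lower the lid the rest of the way.

```bash
python3 -m jog '[[[-0.0042,-0.0005,-0.0035,0,0,0,255],[-0.0084,-0.001,-0.0071,0,0,0,255],[-0.0124,-0.0015,-0.0108,0,0,0,255],[-0.0164,-0.002,-0.0146,0,0,0,255],[-0.021,-0.0025,-0.0193,0,0,0,255],[-0.0225,-0.0027,-0.021,0,0,0,255],[-0.0225,-0.0027,-0.021,0,0,0,255]]]'; python3 -m jog '[[[0,0,0,0,0,0,200],[0,0,0,0,0,0,180],[0,0,0,0,0,0,170],[0,0,0,0,0,0,170],[0,0,0,0,0,0,170],[0,0,0,0,0,0,170]]]'
```

```text
clock: 10.18
eef_pos: [0.4839, 0.0644, 0.2198]
tool_rot: [0.65, 0.728, 0.162, 0.146]
ft_force: [0.6, -5.7, 3.6]
grip_width: 0.0091
clock: 10.68
eef_pos: [0.4835, 0.0667, 0.2183]
tool_rot: [0.649, 0.729, 0.162, 0.143]
ft_force: [0.7, 0.0, -0.1]
grip_width: 0.0282
```

```bash
python3 -m jog '[[[-0.0042,-0.0005,0.009,0,0,0,170],[-0.0083,-0.001,0.018,0,0,0,170],[-0.0125,-0.0015,0.027,0,0,0,170],[-0.0208,-0.0026,0.0453,0,0,0,170],[-0.0333,-0.004,0.0725,0,0,0,170],[-0.05,-0.006,0.1,0,0,0,170],[-0.08,-0.006,0.12,0,0,0,170],[-0.11,-0.006,0.13,0,0,0,170],[-0.14,-0.006,0.13,0,0,0,170],[-0.14,-0.006,0.13,0,0,0,170]]]'
python3 - <<'E'
from h import *
print(bot.get_obs()['ft_force'])
cv2.imwrite('pics/s6.png',bot.camera('scene')[80:430,130:530]);cv2.imwrite('pics/t6.png',bot.camera('top')[30:330,100:500])
Y=np.array([-.122,.9925,0]);X=np.array([.9925,.122,0]);H=np.array([.6408,.0853,.07])
for t in(.45,.6,.7,.8):
  B=H+(-.22*np.cos(t)+.01*np.sin(t))*X+np.array([0,0,1])*(.22*np.sin(t)+.01*np.cos(t))
  print(t,[(proj('scene',B+s*Y)-[130,80]).round(0) for s in(-.06,.06)],[(proj('top',B+s*Y)-[100,30]).round(0) for s in(-.06,.06)])
E
```

```text
clock: 11.52
eef_pos: [0.3403, 0.0605, 0.3495]
tool_rot: [0.649, 0.73, 0.163, 0.143]
ft_force: [-0.5, -0.4, -1.4]
grip_width: 0.0284
[-0.48094038 -0.36514144 -1.39257077]
0.45 [array([254., 102.]), array([286., 157.])] [array([248., 258.]), array([151., 267.])]
0.6 [array([243.,  88.]), array([274., 142.])] [array([247., 241.]), array([147., 250.])]
0.7 [array([234.,  79.]), array([265., 133.])] [array([247., 227.]), array([144., 237.])]
0.8 [array([223.,  71.]), array([253., 125.])] [array([246., 212.]), array([141., 221.])]
```

View pics/s6.png

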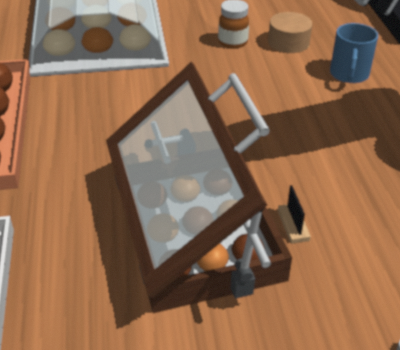

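View pics/t6.png

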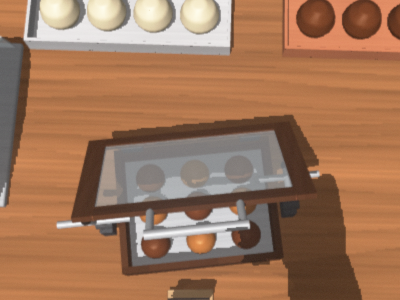

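Both views put the lid bar where 0.70 rad predicts: scene (234,78)–(265,131), top (145,236)–(248,227). The long stay is under the lid edge, the short stay is lying, and the gripper is clear. I hand in.

```bash
python3 -c "
from workcell import bot
print(bot.job_done())"
```

```text
the job is handed in; nothing more can be done
None
```

The lid now rests at its serving position on the tip of the long stay, and I handed the job in at about 11.6 s. I pinched the long stay's cross-bar and swung it over to its stop. Then I gripped the lid's bar, brought the lid forward and down onto the tip, let go and backed off.

- **Lid angle:** in both final pictures the lid bar sits within about 2 pixels of where 0.70 rad predicts.
- **Stays:** the long stay stands under the lid's edge, and the short stay is still lying down.
- **Forces:** the wrist force was near zero after backing off. The largest reading at the end of any move was 24 N, when the stay was pushed to its stop.
- **Disagreements:** the first position from the overhead and scene pictures put the cross-bar about 5 mm off, which I corrected from the wrist camera before gripping. The first lid-bar height came out about 1 cm lower than the geometry gives; I used the geometry, and the wrist picture agreed with it.
- **Not checked:** I took no second picture after a wait to confirm the lid stays put.

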